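Roll two drill-core pieces onto the photo board's datum line

TASK

Line up the two pieces of drill core for their photograph: with the fingertips, push each one sideways on its upper half so that it rolls over the felt, and leave it lying still on the white datum line, lengthwise along it and centred over it. The mudstone is crumbly, so roll the pieces rather than dragging them, do not pick them up, and leave the vial, the bottle and the brush alone.

Things in the scene. Friction and masses are not known exactly. Their poses are not given: they have to be found in the camera images.
- core_long: Longer piece of drill core: lying rock cylinder, 48 mm diameter, 120 mm long, 0.54 kg, thin chalk line along its top at the start. Origin on its axis, half-way along; x along the cylinder; z up through the chalk line at the start, turning as it rolls. It starts 55 to 85 mm from the datum line, already within 0.06 rad of parallel to it, which rolling hardly changes and is near enough.
- core_short: Shorter piece: as the long one, 48 mm diameter, but 100 mm long, 0.45 kg. It starts across the datum line and towards its other end. Both are smooth: a fingertip 24 to 34 mm above the felt rolls them ahead of it, and they stop a few mm on if it moved under 40 mm/s. Higher, the finger sticks and rides over the top: the piece rolls half as far as the finger goes, so short strokes are needed.
- datum (a point): Middle of the white datum line, on the felt (18 mm above the table). The line is 4 mm wide, 400 mm long, flat, along this frame's y axis; x points across it, roughly away from the robot; z up. The board is fixed: 308 mm (x) by 428 mm (y), black felt, aluminium edging, with a scale bar and a grey patch flat on it.
- vial: Bystander: upright glass vial with a white cap, 28 mm in diameter, 59 mm high, standing on the felt on the far side of the line. Origin at the centre of its underside, z up.
- bottle: Bystander: upright white plastic bottle, 52 mm in diameter, 135 mm high, standing on the table left of the board. Origin at the centre of its underside, z up.
- brush: Bystander: brush lying on the table beyond the board, about 200 mm long, roughly parallel to the board's far edge. Origin under its middle, x along it.
- specimen_box: Fixed bystander: open wooden box with bone fragments, 150 by 110 mm, 50 mm high, on the table right of the board. Origin at the centre of its underside.
Mind the look-alikes: they are no part of the job. Leave any purple or red look-alike of the core_short alone.

How it is judged:
By the outcome, as a careful person would: the job done as asked, in the order asked, and still so for the second after the job is handed in, with the robot touching nothing.
It also fails if it takes over 54 s, if anything falls off the work surface, if the arm or the gripper's body presses on something with over 40 N, if the wrist force passes 120 N, or if a joint passes its speed limit or range.

ROBOT

A 7-joint arm with a two-finger parallel gripper is mounted at the origin on the work surface. World frame = base frame: x ahead of the robot, y to its left, z up, the work surface at z = 0. Lengths are in mm, angles in degrees, forces in N, time in s.
With the tool pointing down it reaches from about 425 to 1025 mm from the base axis. Payload 3.6 kg.
Tool frame: the origin (TCP) lies between the finger pads; the fingertips stand arm.tip_extent ahead of it and the grasp point (between the pads) lies 3 mm ahead of it (arm.tip_extent is the distance from the TCP to the fingertips, in mm); z points along the fingers, y is the line along which they close (so a half turn about z gives the same grasp; the last joint's range is limited). The gripper opens to 85 mm and grips with 20 to 120 N. Pads are 22 mm wide; open, the fingers measure 114 mm over their backs; the gripper's body (76 mm by 85 mm) begins 54 mm behind the grasp point. The pads swing forward as they close: fully open they stand 13 mm farther back than shut.
Start: joints at [-77.034, 33.873, 2.773, 92.16, -1.908, 54.013, -1.931], TCP at [227.919, 688.246, 230.602] pointing down, gripper open.
Joint ranges: [-153.93, 153.93], [-27.13, 128.08], [-72.61, 78.16], [10.71, 143.7], [-87.88, 267.88], [4.46, 118.87], [-176.78, 176.78]. Speed limits (degrees/s): [147.25, 147.25, 180, 180, 180, 180, 180].

INTERFACE

Orientations are given as [roll, pitch, yaw] about the fixed x, y, z axes, in that order (R = Rz(yaw) Ry(pitch) Rx(roll)).
In Python, from bench import arm gives the robot as it stands. The module is installed in compiled form; this text tells all that it offers.
- The arm moves only by the tool carry_out, never from a script. Its argument "steps" is a list of rows, each an object of numbers: "dx", "dy", "dz": the shift along the tool's x, y, z in m; "rx", "ry", "rz": the turn, a rotation vector about the tool's x, y, z in degrees; "claw": the opening, from 0 (shut) to 1 (fully open). In form: [{"dx": .., "dy": .., "dz": .., "rx": .., "ry": .., "rz": .., "claw": ..}, ...]. A call has 1 to 8 rows; each row is the pose to reach, as a shift and turn from the pose commanded when the call began, along the tool's axes at that moment; what a row does not reach only later rows make up. A row lasts 1/8 s, in which the tool goes at most 62.5 mm and 10.7 degrees, less where a joint would pass 70% of its speed; a pose out of reach is approached as far as the arm can. A call with a gripper value outside its range is refused whole. The fingers move at their own pace and stop on an object; "squeeze" is the grip in N (left out, the last holds). Time passes only in rows, so rows that repeat a pose let the fingers close. It gives the time, the measured TCP pose, the force, the opening and the grip force at its end, in the units of the state.
- arm.sense(): the state, without advancing time (a new reading comes with each control period).
- arm.grab_frame(name): name is "side" or "top" or "wrist"; returns the picture (384x512x3 uint8, red, green, blue); there is no depth.
- arm.camera_model(name): a dict with "vfov" (degrees; the focal length in pixels is half the picture's height over the tangent of half this angle, whatever the lens; pixels are square), "cx", "cy" (the principal point, pixels), "position" and "orientation" of the camera in the world. Camera axes: x right, y down, z forward; pixel columns grow to the right and rows downward; lengths in mm; the calibration is good to about 2 mm. A picture is of the moment at which its call begins: read the wrist's pose just before it. camera_model takes no time and is no camera call; for the wrist camera it gives the pose at the moment of the call.
- arm.hand_in(): hands the job in; it is judged then, once.
The state is a dict: "clock": time; "joint_pos": joint angles; "joint_vel": joint speeds; "tau": joint torques, N m; "tool_pos": TCP position; "eef_rot": TCP orientation; "contact_force": force on the tool from outside, world axes, zero at the start; "wrist_torque": the same for the moment, N m; "opening": finger opening in mm; "gripper_force": force on a finger pad.
Only numpy, scipy, OpenCV 4.12 (cv2) and the standard library are available. Lean on these libraries where they do the work, as an engineer would, in place of code of your own. Each camera call takes 0.05 s, during which the arm holds its last target. There are 200 camera calls.

## Working session

There is one attempt and no reset: what is moved stays moved. The work goes in short steps, Python scripts to look and compute and a tool call to move; the robot and the scene stay as the last step left them, time stands still between calls to the robot, and variables do not carry over. Pictures are saved under pics/ and viewed, at most 10 in all, crops included, and the job is handed in when it is done.

Besides the shell and the picture viewer there is one more tool, called after "Request:" as name(argument=value, ...), one argument or row to a line, values as JSON. carry_out: Moves the arm, as the interface text tells. Its arguments: {"type":"object","properties":{"steps":{"type":"array","items":{"type":"object","properties":{"dx":{"type":"number"},"dy":{"type":"number"},"dz":{"type":"number"},"rx":{"type":"number"},"ry":{"type":"number"},"rz":{"type":"number"},"claw":{"type":"number"}}}},"squeeze":{"type":"number"}},"required":["steps"]}

```bash
mkdir -p pics
cat > h.py <<'E'
from bench import arm
import numpy as np, cv2
from scipy.spatial.transform import Rotation as R
def cam(n):
    m=arm.camera_model(n); return m
def ray(m,u,v):
    f=192/np.tan(np.radians(m["vfov"])/2)
    d=np.array([(u-m["cx"])/f,(v-m["cy"])/f,1.])
    o=np.array(m["orientation"],float)
    Rm=o if o.shape==(3,3) else R.from_euler('xyz',o,degrees=True).as_matrix()
    return np.array(m["position"],float),Rm@d
def onplane(m,u,v,z):
    p,d=ray(m,u,v); return p+d*(z-p[2])/d[2]
def project(m,P):
    f=192/np.tan(np.radians(m["vfov"])/2)
    o=np.array(m["orientation"],float)
    Rm=o if o.shape==(3,3) else R.from_euler('xyz',o,degrees=True).as_matrix()
    c=Rm.T@(np.array(P,float)-m["position"]); return f*c[0]/c[2]+m["cx"],f*c[1]/c[2]+m["cy"]
E
python3 - <<'E'
from h import *
print(arm.sense()); print(arm.tip_extent)
for n in("top","side","wrist"): print(n,arm.camera_model(n))
a=arm.grab_frame("top");b=arm.grab_frame("side")
cv2.imwrite("pics/top0.png",cv2.cvtColor(a,cv2.COLOR_RGB2BGR))
cv2.imwrite("pics/side0.png",cv2.cvtColor(b,cv2.COLOR_RGB2BGR))
cv2.imwrite("pics/t0.png",cv2.resize(cv2.cvtColor(a,cv2.COLOR_RGB2BGR),(800,600)))
E
```

```text
{'clock': 0.0, 'joint_pos': array([-77.03501652,  33.9257261 ,   2.76695749,  92.23816941,
        -1.90769293,  54.01589746,  -1.93209801]), 'joint_vel': array([-0.03685976,  0.05572193,  0.02891405,  0.00853379, -0.05978914,
        0.05967766, -0.04757521]), 'tau': array([ 3.93136743e-04, -5.48702395e+01,  1.54639777e+00, -1.98121440e+01,
        9.33645963e-03,  8.54086247e-03, -4.57902942e-07]), 'tool_pos': array([227.63043565, 687.42618851, 229.42931055]), 'eef_rot': array([-1.79866511e+02,  7.43099777e-03,  1.61681696e+02]), 'contact_force': array([-0.05205057,  0.44614464, -0.19726035]), 'wrist_torque': array([-0.00830663,  0.01552751, -0.03265131]), 'gripper_force': 0.0, 'opening': 85.54300392300814}
22.0
top {'vfov': 42.44611094474102, 'cx': 254.72373283532178, 'cy': 189.98366088288532, 'position': array([ 384.78174131,  -38.70185075, 1602.89134911]), 'orientation': array([-171.57308197,   -0.55338549,  -89.59717854])}
side {'vfov': 44.16639830001911, 'cx': 258.60426477026783, 'cy': 193.96305602626802, 'position': array([  461.1358929 , -1165.57532509,   851.69342786]), 'orientation': array([-124.44831402,   -0.48305401,   -6.67707291])}
wrist {'vfov': 67.29613785621972, 'cx': 252.7673889606109, 'cy': 191.82993353155643, 'position': array([155.55766334, 711.37449994, 372.75221528]), 'orientation': array([162.5119448 ,   0.17207073,  71.63403996])}
```

View pics/t0.png

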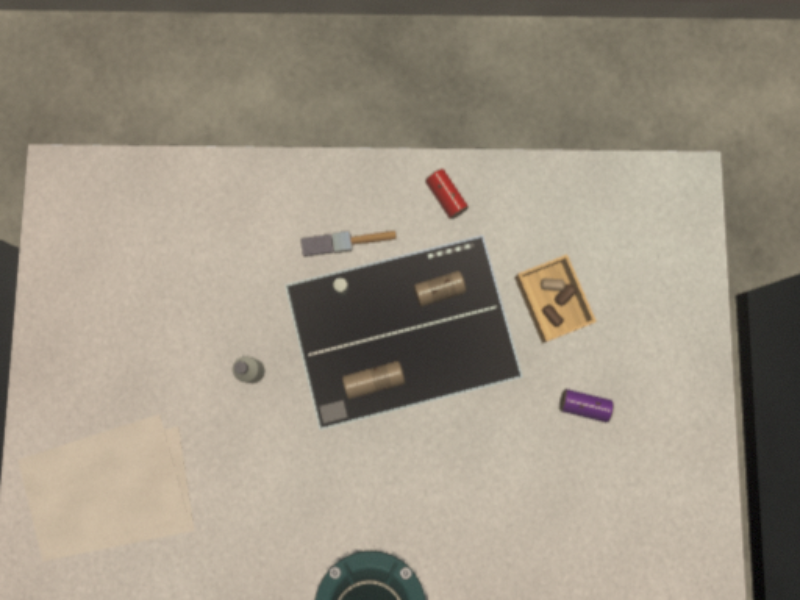

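View pics/side0.png

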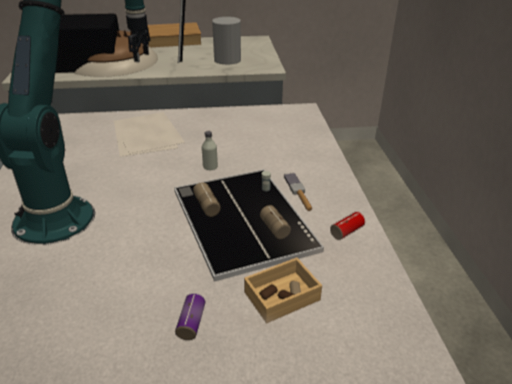

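The top view (800x600) shows:
- **Line:** runs from (309,354) to (496,307).
- **Long core:** brown, near side, at (374,379).
- **Short core:** brown, far side, at (441,288).
- **Look-alikes:** red at (447,193) and purple at (587,405), both on the bare table. The brown piece on the felt is the one that fits core_short.
- **Bystanders:** vial at (340,285) and bottle at (248,369).

Next I measure, and make an enlarged crop to confirm.

```bash
cat >> h.py <<'E'
def datum(img,m,lo=(150,130),):
    pass
E
python3 - <<'E'
from h import *
m=cam("top"); a=cv2.imread("pics/top0.png"); 
c=a[140:280,175:345]; cv2.imwrite("pics/c0.png",cv2.resize(c,None,fx=4.6,fy=4.2,interpolation=cv2.INTER_CUBIC))
g=cv2.cvtColor(a,cv2.COLOR_BGR2GRAY); hsv=cv2.cvtColor(a,cv2.COLOR_BGR2HSV)
# board region polygon
poly=np.array([[288,287],[481,239],[518,375],[322,424]])/1.5625
c0=poly.mean(0); poly=(c0+(poly-c0)*.955).astype(np.int32)
M=np.zeros_like(g); cv2.fillPoly(M,[poly],255)
br=((g>55)&(M>0)).astype(np.uint8)*255
n,l,s,cc=cv2.connectedComponentsWithStats(br)
for i in range(1,n):
    if s[i,4]<15: continue
    ys,xs=np.where(l==i); r=cv2.minAreaRect(np.c_[xs,ys].astype(np.float32))
    print(s[i],cc[i],r, "z42",onplane(m,*r[0],42).round(1))
    if s[i,4]>400:
        b=cv2.boxPoints(r); print(np.array([onplane(m,*p,42)[:2] for p in b]).round(1))
# board corners
for p in [[288,287],[481,239],[518,375],[322,424]]: print(onplane(m,p[0]/1.5625,p[1]/1.5625,18).round(1))
for p in [(340,285,77),(248,369,135),(350,243,10),(555,298,50)]: print(p,onplane(m,p[0]/1.5625,p[1]/1.5625,p[2]).round(1))
E
```

```text
[ 187  155  142   92 4656] [269.48024055 192.60137457] ((257.4117736816406, 211.14707946777344), (87.31282043457031, 124.42076110839844), 75.96376037597656) z42 [548.4 -61.2  42. ]
[[ 634.   165.9]
 [ 736.  -220.7]
 [ 463.9 -285.2]
 [ 367.3   92.8]]
[203 231  57  38 918] [231.60130719 247.53050109] ((231.89468383789062, 249.1796417236328), (25.704967498779297, 56.668724060058594), 75.3791275024414) z42 [428.   18.1  42. ]
[[443.7 114.5]
 [489.9 -57.3]
 [412.2 -78.1]
 [366.8  92.5]]
[638.4 176.1  18. ]
[ 743.9 -225.7   18. ]
[ 460.1 -299.1   18. ]
[358.4  99.6  18. ]
(340, 285, 77) [633.9  64.3  77. ]
(248, 369, 135) [462.  231.4 135. ]
(350, 243, 10) [734.6  49.4  10. ]
(555, 298, 50) [ 615.3 -371.7   50. ]
```

View pics/c0.png

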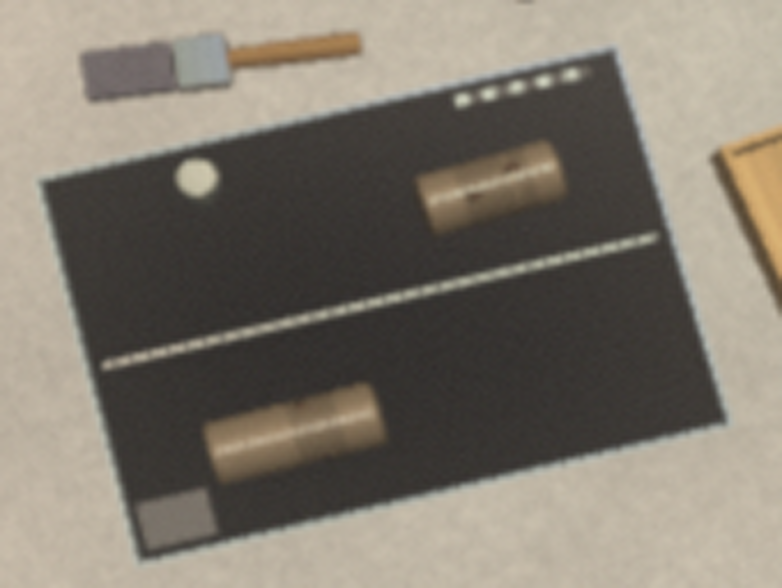

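The crop shows the two brown cores on the felt. The short one is centred near crop (492,188), with a chalk line and dark flecks; the long one is at (296,434). The line runs from (103,364) to (657,237). The brown piece on the felt is core_short: right colour, and across the line towards its other end.

```bash
cat > meas.py <<'E'
from h import *
def measure(a,m,poly,sat=45):
    """a BGR; poly: inner board polygon px. returns line (pt,dir) and cores via rays"""
    g=cv2.cvtColor(a,cv2.COLOR_BGR2GRAY); hsv=cv2.cvtColor(a,cv2.COLOR_BGR2HSV)
    M=np.zeros_like(g); cv2.fillPoly(M,[np.int32(poly)],255)
    br=((hsv[...,1]>sat)&(hsv[...,2]>70)&(M>0)).astype(np.uint8)*255
    br=cv2.morphologyEx(br,cv2.MORPH_CLOSE,np.ones((5,5)))
    cs=[c for c in cv2.findContours(br,0,2)[0] if cv2.contourArea(c)>300]
    ln=((g>110)&(M>0)&(cv2.dilate(br,np.ones((9,9)))==0)).astype(np.uint8)*255
    ys,xs=np.where(ln>0); return cs,ln,xs,ys
def dframe(p0,p1):
    c=(p0+p1)/2; y=(p0-p1)[:2]; y=y/np.linalg.norm(y); x=np.array([y[1],-y[0]]); return c[:2],x,y
E
python3 - <<'E'
from meas import *
m=cam("top"); a=cv2.imread("pics/top0.png")
poly=np.array([[288,287],[481,239],[518,375],[322,424]])/1.5625; c0=poly.mean(0); poly=c0+(poly-c0)*.955
cs,ln,xs,ys=measure(a,m,poly)
n,l,s,cc=cv2.connectedComponentsWithStats(ln)
i=1+np.argmax(s[1:,2]); print(s[i])
P=[onplane(m,x,y,18) for y,x in zip(*np.where(l==i))]; P=np.array(P)[:,:2]
vx,vy,x0,y0=cv2.fitLine(P.astype(np.float32),cv2.DIST_HUBER,0,.01,.01).ravel()
d=np.array([vx,vy])*np.sign(vy); t=(P-[x0,y0])@d; 
print("ends",t.min(),t.max()); c=np.array([x0,y0])+d*(t.min()+t.max())/2; X=np.array([d[1],-d[0]])
print("datum",c,"ydir",d,np.degrees(np.arctan2(-d[0],d[1])))
for k in cs:
    Q=np.array([onplane(m,*p[0],42)[:2] for p in k]); L=np.c_[(Q-c)@X,(Q-c)@d]
    r=cv2.minAreaRect(L.astype(np.float32)); print(r, 'world',c+X*r[0][0]+d*r[0][1])
E
```

```text
[197 196 120  32 240]
ends -196.70197582803365 198.8293893616187
datum [550.29949425 -59.9837733 ] ydir [-0.2565495  0.9665311] 14.865421
((-83.15901947021484, 81.80650329589844), (48.9169921875, 123.24031066894531), 1.7259029150009155) world [448.93629883  -2.24965198]
((64.18587493896484, -98.09284973144531), (49.903785705566406, 104.84049987792969), 2.8306422233581543) world [ 637.50280998 -138.32671077]
```

```bash
cat > go.py <<'E'
from h import *
C=np.array([550.3,-60.0]); D=np.array([-.25655,.96653]); X=np.array([D[1],-D[0]]); YAW=14.865
def to(lx,ly,z,tilt=0,yaw=None,s=None):
    """needed tool-axes shift (m), turn (deg) to put the TCP at datum-local lx,ly, world z"""
    s=s or arm.sense(); Rn=R.from_euler('xyz',s["eef_rot"],degrees=True)
    p=np.r_[C+X*lx+D*ly,z]; d=Rn.inv().apply(p-s["tool_pos"])/1000
    Rt=R.from_euler('xyz',[180,0,(yaw if yaw is not None else YAW+180)],degrees=True)*R.from_euler('y',tilt,degrees=True)
    print("world",p.round(1),"shift",d.round(4),"turn",np.degrees((Rn.inv()*Rt).as_rotvec()).round(1))
def where():
    s=arm.sense(); q=s["tool_pos"][:2]-C; print(s["clock"],"loc",(q@X).round(1),(q@D).round(1),"z",s["tool_pos"][2].round(1),"rot",s["eef_rot"].round(1),"F",s["contact_force"].round(1),"open",round(s["opening"],1),"tip",arm.tip_extent,"q",s["joint_pos"].round(0))
E
python3 -c "
from go import *
where(); to(-100,150,200); to(-124,82,150)"
```

```text
0.1 loc -120.0 805.2 z 229.6 rot [-179.9    0.   161.7] F [-0.  -0.2  0.3] open 85.1 tip 22.0 q [-77.  34.   3.  92.  -2.  54.  -2.]
world [415.2  59.3 200. ] shift [-0.3754 -0.5373  0.0307] turn [ -0.1  -0.  -33.2]
world [409.4 -12.6 150. ] shift [-0.3926 -0.6073  0.0809] turn [ -0.1  -0.  -33.2]
```

Request:
carry_out(
  steps=[
    {"dx": -0.04, "dy": -0.055, "rz": -5, "claw": 0.65},
    {"dx": -0.08, "dy": -0.11, "rz": -10, "claw": 0.65},
    {"dx": -0.12, "dy": -0.165, "rz": -15, "claw": 0.65},
    {"dx": -0.16, "dy": -0.22, "rz": -20, "claw": 0.65},
    {"dx": -0.2, "dy": -0.275, "rz": -25, "claw": 0.65},
    {"dx": -0.24, "dy": -0.33, "rz": -30, "claw": 0.65},
    {"dx": -0.28, "dy": -0.385, "rz": -33.2, "claw": 0.65},
    {"dx": -0.32, "dy": -0.44, "rz": -33.2, "claw": 0.65},
  ],
)

```text
invalid input at $.steps[0]: expected keys dx, dy, dz, rx, ry, rz, claw
```

```bash
python3 -c "
from go import *
where(); to(-124,82,150)"
```

```text
0.1 loc -120.0 805.2 z 229.6 rot [-179.9    0.   161.7] F [-0.  -0.2  0.3] open 85.1 tip 22.0 q [-77.  34.   3.  92.  -2.  54.  -2.]
world [409.4 -12.6 150. ] shift [-0.3926 -0.6073  0.0809] turn [ -0.1  -0.  -33.2]
```

Request:
carry_out(
  steps=[
    {"dx": -0.035, "dy": -0.045, "dz": 0, "rx": 0, "ry": 0, "rz": -5, "claw": 0.65},
    {"dx": -0.075, "dy": -0.09, "dz": 0, "rx": 0, "ry": 0, "rz": -10, "claw": 0.65},
    {"dx": -0.115, "dy": -0.135, "dz": 0, "rx": 0, "ry": 0, "rz": -15, "claw": 0.65},
    {"dx": -0.155, "dy": -0.18, "dz": 0, "rx": 0, "ry": 0, "rz": -20, "claw": 0.65},
    {"dx": -0.195, "dy": -0.225, "dz": 0, "rx": 0, "ry": 0, "rz": -25, "claw": 0.65},
    {"dx": -0.235, "dy": -0.27, "dz": 0, "rx": 0, "ry": 0, "rz": -30, "claw": 0.65},
    {"dx": -0.275, "dy": -0.315, "dz": 0, "rx": 0, "ry": 0, "rz": -33.2, "claw": 0.65},
    {"dx": -0.305, "dy": -0.36, "dz": 0, "rx": 0, "ry": 0, "rz": -33.2, "claw": 0.65},
  ],
)

```text
clock: 1.1
tool_pos: [405.3, 248.3, 230.5]
eef_rot: [-180.0, 0.0, -165.2]
contact_force: [0.4, 0.9, 0.3]
opening: 55.5
gripper_force: 0.0
```

```bash
python3 -c "
from go import *
where(); to(-124,82,150)"
```

```text
1.1 loc -61.1 335.2 z 230.5 rot [-180.     0.  -165.2] F [0.4 0.9 0.3] open 55.5 tip 22.0 q [-35.  16.  -3. 124.   1.  40.  67.]
world [409.4 -12.6 150. ] shift [ 0.0627 -0.2532  0.0806] turn [-0.  0. -0.]
```

Request:
carry_out(
  steps=[
    {"dx": 0.01, "dy": -0.05, "dz": 0.0, "rx": 0, "ry": 0, "rz": 0, "claw": 0.65},
    {"dx": 0.02, "dy": -0.1, "dz": 0.01, "rx": 0, "ry": 0, "rz": 0, "claw": 0.65},
    {"dx": 0.035, "dy": -0.15, "dz": 0.03, "rx": 0, "ry": 0, "rz": 0, "claw": 0.65},
    {"dx": 0.05, "dy": -0.2, "dz": 0.06, "rx": 0, "ry": 0, "rz": 0, "claw": 0.65},
    {"dx": 0.063, "dy": -0.253, "dz": 0.09, "rx": 0, "ry": 0, "rz": 0, "claw": 0.65},
    {"dx": 0.063, "dy": -0.253, "dz": 0.12, "rx": 0, "ry": 0, "rz": 0, "claw": 0.65},
    {"dx": 0.063, "dy": -0.253, "dz": 0.12, "rx": 0, "ry": 0, "rz": 0, "claw": 0.65},
  ],
)

```text
clock: 1.98
tool_pos: [406.8, -10.8, 109.2]
eef_rot: [180.0, -0.3, -165.2]
contact_force: [0.8, -0.1, 0.5]
opening: 55.6
gripper_force: 0.0
```

```bash
python3 -c "
from go import *
where(); to(-124,82,64)
m=cam('wrist');a=arm.grab_frame('wrist');cv2.imwrite('pics/w1.png',a[...,::-1])
b=arm.grab_frame('side')[160:280,150:310];b=cv2.resize(b[...,::-1],(384,288),interpolation=cv2.INTER_CUBIC)
import pickle;pickle.dump(m,open('w1.pkl','wb'))
o=np.zeros((384,800,3),np.uint8);o[:288,:384]=b;o[:,400:]=cv2.resize(a[...,::-1],(400,384));cv2.imwrite('pics/v1.png',o)
"
```

```text
1.975 loc -126.1 84.3 z 109.2 rot [ 180.    -0.3 -165.2] F [ 0.8 -0.1  0.5] open 55.6 tip 22.0 q [ -5.  25.   1. 137.  -1.  18. 101.]
world [409.4 -12.6  64. ] shift [-0.0023 -0.0024  0.0452] turn [ 0.  -0.3 -0.1]
```

View pics/v1.png

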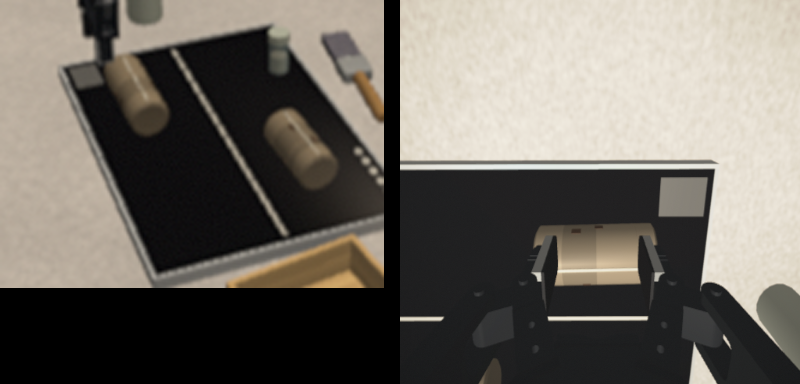

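The left panel shows the fingers at the near end of the long core, clear above it. The right panel (wrist) shows the long core at rows 225–285, its chalk line at row 270, the datum line at row 319, and the fingertips at rows 237–300. I check these geometrically.

```bash
python3 -c "
from go import *
import pickle
m=pickle.load(open('w1.pkl','rb'))
def L(u,v,z):
    p=onplane(m,u,v,z)[:2]-C; return (p@X).round(1),(p@D).round(1)
s=512/400
for u in (540,650): print('chalk',L((u-400)*s,270,66))
for u in (450,600,680): print('line',L((u-400)*s,319,18))
for u in (545,600,650): print('near edge',L((u-400)*s,225,42))
print('core ends', L((534-400)*s,245,42),L((657-400)*s,245,42))
for z in (80,87,92,98):
  for lx in (-137,-115):
    P=np.r_[C+X*lx+D*(84.3+31),z]; u,v=project(m,P); print('tip',z,lx,(u/s+400).__round__(),round(v))
"
```

```text
chalk (np.float64(-83.3), np.float64(28.9))
chalk (np.float64(-83.1), np.float64(133.2))
line (np.float64(2.0), np.float64(-103.1))
line (np.float64(2.4), np.float64(86.4))
line (np.float64(2.6), np.float64(187.4))
near edge (np.float64(-108.9), np.float64(30.2))
near edge (np.float64(-108.8), np.float64(86.0))
near edge (np.float64(-108.7), np.float64(136.8))
core ends (np.float64(-91.4), np.float64(17.5)) (np.float64(-91.1), np.float64(145.2))
tip 80 -137 636 208
tip 80 -115 635 240
tip 87 -137 638 212
tip 87 -115 636 245
tip 92 -137 639 215
tip 92 -115 637 248
tip 98 -137 640 219
tip 98 -115 639 253
```

Request:
carry_out(
  steps=[
    {"dx": 0.0, "dy": 0.0, "dz": 0.015, "rx": 0, "ry": 0, "rz": 0, "claw": 0.65},
    {"dx": 0.0, "dy": 0.0, "dz": 0.03, "rx": 0, "ry": 0, "rz": 0, "claw": 0.65},
    {"dx": 0.0, "dy": 0.0, "dz": 0.045, "rx": 0, "ry": 0, "rz": 0, "claw": 0.65},
    {"dx": 0.0, "dy": 0.0, "dz": 0.045, "rx": 0, "ry": 0, "rz": 0, "claw": 0.65},
  ],
)

```text
clock: 2.58
tool_pos: [408.9, -8.9, 66.1]
eef_rot: [180.0, 0.0, -165.0]
contact_force: [0.2, -0.8, -0.1]
opening: 55.4
gripper_force: 0.0
```

```bash
python3 -c "
from go import *
where(); to(-124,82,64)
b=arm.grab_frame('side');cv2.imwrite('pics/s2.png',b[...,::-1]);a=arm.grab_frame('wrist')[:,:,::-1]
o=np.zeros((384,800,3),np.uint8);o[:,:400]=cv2.resize(b[170:230,165:230][...,::-1],(400,384),interpolation=cv2.INTER_CUBIC);o[:,400:]=cv2.resize(a,(400,384));cv2.imwrite('pics/v2.png',o)
m=cam('side')
for z in (42,47,52):
  for ly in (40,82,124): print(z,ly,[( ((u-165)*400/65).round(),((v-170)*6.4).round()) for u,v in [project(m,np.r_[C+X*-126+D*ly,z])]])
"
```

```text
2.575 loc -123.6 85.6 z 66.1 rot [ 180.    0. -165.] F [ 0.2 -0.8 -0.1] open 55.4 tip 22.0 q [ -5.  31.   0. 138.  -1.  11. 101.]
world [409.4 -12.6  64. ] shift [ 0.0004 -0.0036  0.0021] turn [0.  0.  0.1]
42 40 [(np.float64(194.0), np.float64(252.0))]
42 82 [(np.float64(171.0), np.float64(202.0))]
42 124 [(np.float64(149.0), np.float64(154.0))]
47 40 [(np.float64(194.0), np.float64(243.0))]
47 82 [(np.float64(170.0), np.float64(193.0))]
47 124 [(np.float64(148.0), np.float64(145.0))]
52 40 [(np.float64(193.0), np.float64(234.0))]
52 82 [(np.float64(170.0), np.float64(184.0))]
52 124 [(np.float64(147.0), np.float64(136.0))]
```

View pics/v2.png

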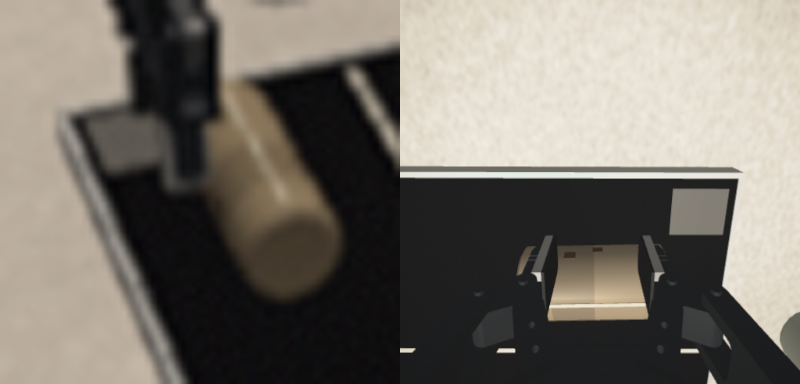

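Both views show the fingers beside the long core, but the dark tips blend into the black felt. I brighten the shadows to see where the tips end.

```bash
python3 -c "
import cv2,numpy as np
v=cv2.imread('pics/v2.png').astype(float)
v=np.clip(((v-10).clip(0)/255)**.45*330-40,0,255).astype(np.uint8)
cv2.imwrite('pics/v2b.png',v)"
```

```text
(no output)
```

View pics/v2b.png

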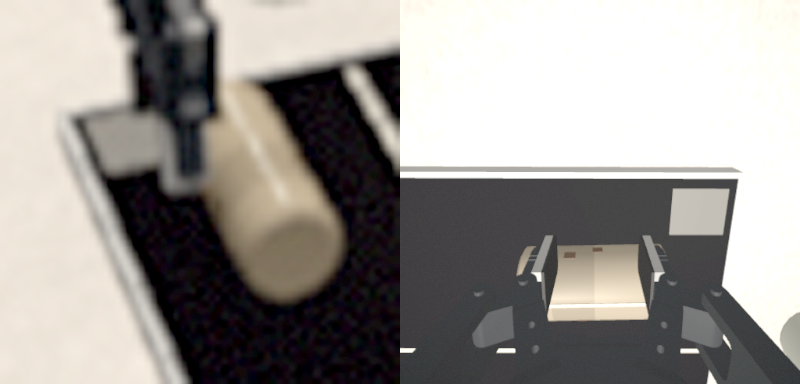

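```bash
python3 -c "
from go import *
m=cam('side')
f=lambda P:(lambda u,v:(round((u-165)*400/65),round((v-170)*6.4)))(*project(m,P))
W=lambda lx,ly,z:np.r_[C+X*lx+D*ly,z]
print('face c',f(W(-83,22,42)),'top',f(W(-83,22,66)),'far top',f(W(-83,142,66)),'bottom',f(W(-83,22,18)))
for ly in (50,55,118): print('tcp',ly,[(z,f(W(-123.6,ly,z))) for z in (44,66,72)])
where()
w=cam('wrist');print(w)
for tx in (11,0,-11):
  for z in (0,11,22): 
    s=arm.sense();Rn=R.from_euler('xyz',s['eef_rot'],degrees=True)
    u,v=project(w,s['tool_pos']+Rn.apply([tx,28,z]));u2,_=project(w,s['tool_pos']+Rn.apply([tx,-28,z]));print(tx,z,round(u/1.28+400),round(u2/1.28+400),round(v))
"
```

```text
face c (294, 254) top (291, 211) far top (221, 74) bottom (296, 297)
tcp 50 [(44, (193, 236)), (66, (190, 196)), (72, (189, 185))]
tcp 55 [(44, (191, 229)), (66, (187, 190)), (72, (187, 179))]
tcp 118 [(44, (156, 156)), (66, (153, 117)), (72, (152, 106))]
2.675 loc -123.5 85.2 z 66.6 rot [-1.80e+02  1.00e-01 -1.65e+02] F [-0.4  0.4  0. ] open 55.4 tip 22.0 q [ -5.  31.   0. 138.  -1.  11. 101.]
{'vfov': 67.29613785621972, 'cx': 252.7673889606109, 'cy': 191.82993353155643, 'position': array([335.42275369, -29.62836219, 209.74269943]), 'orientation': array([1.62445319e+02, 6.86537907e-02, 1.04919568e+02])}
11 0 639 558 227
11 11 636 561 219
11 22 634 563 212
0 0 638 559 245
0 11 636 561 237
0 22 633 564 229
-11 0 637 560 263
-11 11 635 562 253
-11 22 633 564 245
```

Request:
carry_out(
  steps=[
    {"dx": 0.0, "dy": 0.0, "dz": 0.01, "rx": 0, "ry": 0, "rz": 0, "claw": 0.65},
    {"dx": 0.0, "dy": 0.0, "dz": 0.02, "rx": 0, "ry": 0, "rz": 0, "claw": 0.65},
    {"dx": 0.0, "dy": 0.0, "dz": 0.02, "rx": 0, "ry": 0, "rz": 0, "claw": 0.65},
  ],
)

```text
clock: 3.05
tool_pos: [407.9, -10.1, 44.9]
eef_rot: [180.0, -0.1, -165.1]
contact_force: [-0.4, -0.8, 0.3]
opening: 55.4
gripper_force: 0.0
```

```bash
python3 -c "
from go import *
where()
b=arm.grab_frame('side')[...,::-1].astype(float);b0=cv2.imread('pics/s2.png').astype(float);cv2.imwrite('pics/s3.png',b)
d=np.abs(cv2.GaussianBlur(b,(3,3),0)-cv2.GaussianBlur(b0,(3,3),0)).max(2)
print(d[188:216,186:206].round().astype(int))
m=cam('side')
for z in (22,44,66): print(z,project(m,np.r_[C+X*-123.6+D*50,z]))
"
```

```text
3.05 loc -124.9 84.8 z 44.9 rot [ 1.800e+02 -1.000e-01 -1.651e+02] F [-0.4 -0.8  0.3] open 55.4 tip 22.0 q [ -5.  33.   0. 139.  -1.   8. 101.]
[[30 46 51 45 32 18  8  4  6  7  8 13 24 31 23  9  1  0  1  1]
 [38 61 70 64 50 35 19  7  3  2  4 18 44 61 49 22  4  0  1  1]
 [38 64 75 71 60 47 31 13  3  1  2 20 56 79 66 32  7  0  1  1]
 [35 62 75 73 63 53 38 18  3  4  4 13 50 78 69 34  8  0  1  0]
 [31 56 70 70 63 56 44 21  1 11 11  4 38 70 66 33  8  0  1  0]
 [22 42 52 55 55 55 46 22  4 17 16  2 33 64 61 32  8  0  1  0]
 [11 21 27 32 38 45 44 24  2 15 13  2 30 55 52 27  7  0  1  1]
 [ 3  6  8 11 17 26 33 23  4  6  5  3 19 35 32 16  3  1  1  1]
 [ 0  1  1  0  1  5 17 19  9  3  3  2  6 13 12  5  1  1  1  1]
 [ 0  0  1  4 10  9  5 16 16 13 11  8  4  2  2  1  1  1  1  1]
 [ 0  1  1  4 13 17  5 14 23 22 20 15  6  3  1  1  0  1  1  0]
 [ 1  2  2  2 14 25 19  3 19 21 18 11  7  8  3  0  0  1  1  0]
 [ 1  2  2  1 15 33 36 17  3  8  6  7 16 13  5  0  1  0  0  0]
 [ 0  1  1  1 14 36 46 31 12  4  5 13 20 17  7  1  0  0  0  0]
 [ 0  1  2  0 12 34 48 37 16  8  9 16 23 20  9  2  0  0  0  0]
 [ 0  1  1 
[... 429 characters left out ...]

 [ 1  0  1  1  2  1  1  0  0  0  0  0  1  2  2  1  1  0  0  0]
 [ 1  0  0  1  2  0  1  1  0  0  0  0  1  2  2  1  0  1  1  0]
 [ 0  0  0  1  1  1  1  0  1  1  1  0  1  2  2  1  0  1  1  0]
 [ 0  0  1  0  1  1  1  0  1  1  1  1  1  1  1  1  1  1  1  0]
 [ 1  1  0  0  0  1  1  1  0  1  1  1  0  1  0  1  1  1  1  1]
 [ 1  1  0  1  1  1  1  0  1  0  1  1  0  0  0  0  1  1  1  0]]
22 (np.float64(196.92871032159917), np.float64(212.88825620249224))
44 (np.float64(196.4329334091953), np.float64(206.79818669351235))
66 (np.float64(195.92807422643344), np.float64(200.59655156621568))[ WARN:0@0.171] global loadsave.cpp:1063 imwrite_ Unsupported depth image for selected encoder is fallbacked to CV_8U.
```

Request:
carry_out(
  steps=[
    {"dx": 0.0, "dy": 0.003, "dz": -0.004, "rx": 0, "ry": 0, "rz": 0, "claw": 0.65},
    {"dx": -0.004, "dy": 0.003, "dz": -0.004, "rx": 0, "ry": 0, "rz": 0, "claw": 0.65},
    {"dx": -0.008, "dy": 0.003, "dz": -0.004, "rx": 0, "ry": 0, "rz": 0, "claw": 0.65},
    {"dx": -0.012, "dy": 0.003, "dz": -0.004, "rx": 0, "ry": 0, "rz": 0, "claw": 0.65},
    {"dx": -0.016, "dy": 0.003, "dz": -0.004, "rx": 0, "ry": 0, "rz": 0, "claw": 0.65},
    {"dx": -0.02, "dy": 0.003, "dz": -0.004, "rx": 0, "ry": 0, "rz": 0, "claw": 0.65},
  ],
)

```text
clock: 3.85
tool_pos: [426.9, -2.0, 49.6]
eef_rot: [180.0, -0.0, -165.1]
contact_force: [-0.5, -0.9, 2.4]
opening: 55.5
gripper_force: 1.1
```

```bash
python3 -c "
from go import *
where()
b=arm.grab_frame('side')[...,::-1];a=arm.grab_frame('wrist')[...,::-1];t=arm.grab_frame('top')[...,::-1]
cv2.imwrite('pics/top3.png',t)
o=np.zeros((500,800,3),np.uint8);o[:250,:400]=cv2.resize(b[165:265,165:325],(400,250),interpolation=cv2.INTER_CUBIC);o[:384,400:]=cv2.resize(a,(400,384))
o[250:,:400]=cv2.resize(t[180:280,190:350],(400,250),interpolation=cv2.INTER_CUBIC);cv2.imwrite('pics/v3.png',o)
"
```

```text
3.85 loc -104.4 87.7 z 49.6 rot [ 180.    -0.  -165.1] F [-0.5 -0.9  2.4] open 55.5 tip 22.0 q [ -6.  33.   0. 137.  -1.  10. 100.]
```

View pics/v3.png

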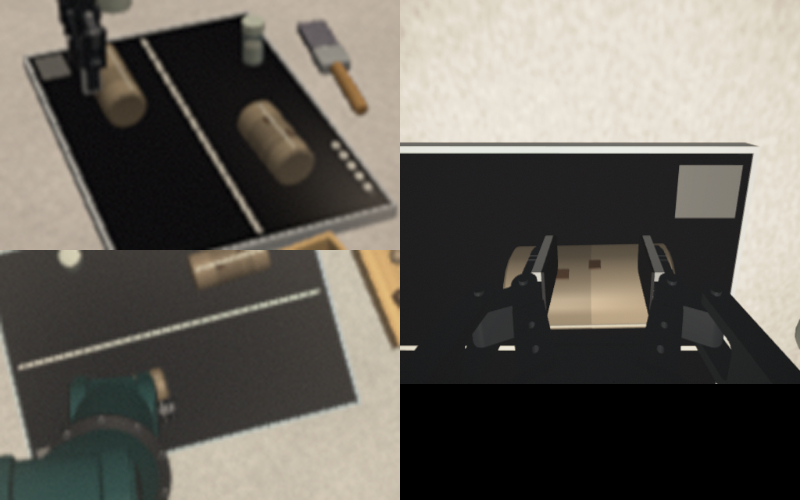

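The side and wrist views show the fingers against the long core. Its dark marks have moved to row 265, and its chalk line now sits at row 327 in the wrist view, so it is rolling. Its rear edge in the wrist view is at row 244; I get the axis from that tangent ray.

```bash
cat >> go.py <<'E'
def axis_from_near(m,u,v,sgn=1):
    """local x of the axis (z=42, r=24) whose silhouette on the -x side (sgn=1) is seen at pixel u,v"""
    p,d=ray(m,u,v); P=np.array([(p[:2]-C)@X,p[2]]); d=np.array([d[:2]@X,d[2]]); d/=np.linalg.norm(d)
    t=(42-P[1])/d[1]; x0=P[0]+d[0]*t; return x0+sgn*24/abs(d[1])
def near_edge(a,m,u):
    hsv=cv2.cvtColor(a,cv2.COLOR_BGR2HSV); k=((hsv[...,1]>45)&(hsv[...,2]>45)).astype(np.uint8)
    for v in range(205,330):
        if k[v:v+6,u-4:u+5].mean()>.9: return v
E
python3 -c "
from go import *
import pickle
m=pickle.load(open('w1.pkl','rb'));a=cv2.imread('pics/w1.png')
for u in (195,260,300): v=near_edge(a,m,u);print(v,axis_from_near(m,u,v))
m=cam('wrist');a=np.ascontiguousarray(arm.grab_frame('wrist')[...,::-1])
for u in (210,250,290): v=near_edge(a,m,u);print(v,axis_from_near(m,u,v) if v else 0)
"
```

```text
225 -82.71550030230682
224 -83.49472307935288
223 -84.31804020999932
250 -68.92386530920213
249 -69.63141295661566
248 -70.33671317201367
```

Request:
carry_out(
  steps=[
    {"dx": -0.003, "dy": 0, "dz": 0, "rx": 0, "ry": 0, "rz": 0, "claw": 0.65},
    {"dx": -0.007, "dy": 0, "dz": 0, "rx": 0, "ry": 0, "rz": 0, "claw": 0.65},
    {"dx": -0.011, "dy": 0, "dz": 0, "rx": 0, "ry": 0, "rz": 0, "claw": 0.65},
    {"dx": -0.015, "dy": 0, "dz": 0, "rx": 0, "ry": 0, "rz": 0, "claw": 0.65},
    {"dx": -0.019, "dy": 0, "dz": 0, "rx": 0, "ry": 0, "rz": 0, "claw": 0.65},
    {"dx": -0.023, "dy": 0, "dz": 0, "rx": 0, "ry": 0, "rz": 0, "claw": 0.65},
    {"dx": -0.027, "dy": 0, "dz": 0, "rx": 0, "ry": 0, "rz": 0, "claw": 0.65},
    {"dx": -0.031, "dy": 0, "dz": 0, "rx": 0, "ry": 0, "rz": 0, "claw": 0.65},
  ],
)

```text
clock: 5.05
tool_pos: [457.1, 6.0, 49.6]
eef_rot: [-180.0, -0.0, -165.1]
contact_force: [-1.1, -0.8, 2.5]
opening: 55.8
gripper_force: 1.1
```

Request:
carry_out(
  steps=[
    {"dx": -0.004, "dy": -0.001, "dz": 0, "rx": 0, "ry": 0, "rz": 0, "claw": 0.65},
    {"dx": -0.008, "dy": -0.001, "dz": 0, "rx": 0, "ry": 0, "rz": 0, "claw": 0.65},
    {"dx": -0.012, "dy": -0.001, "dz": 0, "rx": 0, "ry": 0, "rz": 0, "claw": 0.65},
    {"dx": -0.016, "dy": -0.001, "dz": 0, "rx": 0, "ry": 0, "rz": 0, "claw": 0.65},
    {"dx": -0.02, "dy": -0.001, "dz": 0, "rx": 0, "ry": 0, "rz": 0, "claw": 0.65},
    {"dx": -0.024, "dy": -0.001, "dz": 0, "rx": 0, "ry": 0, "rz": 0, "claw": 0.65},
    {"dx": -0.026, "dy": -0.001, "dz": 0, "rx": 0, "ry": 0, "rz": 0, "claw": 0.65},
    {"dx": -0.026, "dy": -0.001, "dz": 0, "rx": 0, "ry": 0, "rz": 0, "claw": 0.65},
  ],
)

```text
clock: 6.05
tool_pos: [482.7, 11.7, 49.6]
eef_rot: [-180.0, 0.0, -165.1]
contact_force: [-0.2, -0.5, 0.4]
opening: 55.4
gripper_force: 0.0
```

```bash
python3 -c "
from go import *
where()
m=cam('wrist');a=np.ascontiguousarray(arm.grab_frame('wrist')[...,::-1]);cv2.imwrite('pics/w4.png',a)
for u in (210,250,290): v=near_edge(a,m,u);print(v,axis_from_near(m,u,v) if v else 0)
g=a.max(2);
for u in (20,60,420,460,490): 
  vs=np.where(g[300:384,u]>100)[0]+300; print(u,vs[:1],vs[-1:])
"
```

```text
6.05 loc -46.9 86.6 z 49.6 rot [-180.     0.  -165.1] F [-0.2 -0.5  0.4] open 55.4 tip 22.0 q [ -7.  35.   1. 130.  -2.  15. 100.]
249 -13.232299701246397
249 -13.233858197042224
248 -13.938403883063842
20 [] []
60 [] []
420 [341] [345]
460 [300] [326]
490 [300] [351]
```

Request:
carry_out(
  steps=[
    {"dx": -0.003, "dy": 0, "dz": 0, "rx": 0, "ry": 0, "rz": 0, "claw": 0.65},
    {"dx": -0.006, "dy": 0, "dz": 0, "rx": 0, "ry": 0, "rz": 0, "claw": 0.65},
    {"dx": -0.009, "dy": 0, "dz": 0, "rx": 0, "ry": 0, "rz": 0, "claw": 0.65},
    {"dx": -0.011, "dy": 0, "dz": 0, "rx": 0, "ry": 0, "rz": 0, "claw": 0.65},
    {"dx": -0.012, "dy": 0, "dz": 0, "rx": 0, "ry": 0, "rz": 0, "claw": 0.65},
    {"dx": -0.012, "dy": 0, "dz": 0, "rx": 0, "ry": 0, "rz": 0, "claw": 0.65},
    {"dx": -0.005, "dy": 0, "dz": 0, "rx": 0, "ry": 0, "rz": 0, "claw": 0.65},
  ],
)

```text
clock: 6.98
tool_pos: [487.6, 13.0, 49.6]
eef_rot: [-180.0, 0.1, -165.1]
contact_force: [0.3, 0.3, -0.1]
opening: 55.4
gripper_force: 0.0
```

```bash
python3 -c "
from go import *
where()
m=cam('wrist');a=np.ascontiguousarray(arm.grab_frame('wrist')[...,::-1]);cv2.imwrite('pics/w5.png',a)
for u in (210,250,290): v=near_edge(a,m,u);print(v,axis_from_near(m,u,v) if v else 0)
# line in wrist view, right of fingers
hsv=cv2.cvtColor(a,cv2.COLOR_BGR2HSV); k=(hsv[...,2]>110)
for lyy in (-60,-20,0,20,150,165,185):
  for z in (18,): 
    u,v=project(m,np.r_[C+D*lyy,18]); print(lyy,round(u),round(v),end=' ')
    if 0<u<512 and v<384:
      u=int(u); vs=np.where(k[int(v)-15:int(v)+16,u])[0]+int(v)-15
      if len(vs): q=onplane(m,u,vs.mean(),18)[:2]-C; print(vs[0],vs[-1],'line lx',(q@X).round(1),end='')
    print()
"
```

```text
6.975 loc -41.9 86.7 z 49.6 rot [-1.800e+02  1.000e-01 -1.651e+02] F [ 0.3  0.3 -0.1] open 55.4 tip 22.0 q [ -7.  35.   1. 129.  -2.  16. 100.]
255 -3.9208579088530193
254 -4.642976814482211
254 -4.649755138879041
-60 45 277 274 280 line lx -0.4
-20 102 278 274 280 line lx -0.4
0 130 278 274 280 line lx -0.4
20 159 278 
150 344 278 
165 366 278 274 280 line lx -0.5
185 394 278 274 280 line lx -0.5
```

Request:
carry_out(
  steps=[
    {"dx": -0.0015, "dy": 0, "dz": 0, "rx": 0, "ry": 0, "rz": 0, "claw": 0.65},
    {"dx": -0.003, "dy": 0, "dz": 0, "rx": 0, "ry": 0, "rz": 0, "claw": 0.65},
    {"dx": -0.0042, "dy": 0, "dz": 0, "rx": 0, "ry": 0, "rz": 0, "claw": 0.65},
    {"dx": -0.0052, "dy": 0, "dz": 0, "rx": 0, "ry": 0, "rz": 0, "claw": 0.65},
    {"dx": -0.006, "dy": 0, "dz": 0, "rx": 0, "ry": 0, "rz": 0, "claw": 0.65},
    {"dx": -0.006, "dy": 0, "dz": 0, "rx": 0, "ry": 0, "rz": 0, "claw": 0.65},
    {"dx": 0.003, "dy": 0, "dz": 0, "rx": 0, "ry": 0, "rz": 0, "claw": 0.65},
    {"dx": 0.003, "dy": 0, "dz": 0, "rx": 0, "ry": 0, "rz": 0, "claw": 0.65},
  ],
)

```text
clock: 8.02
tool_pos: [482.5, 11.7, 49.5]
eef_rot: [180.0, -0.1, -165.1]
contact_force: [-1.0, 0.3, 0.1]
opening: 55.2
gripper_force: 0.0
```

```bash
cat > look.py <<'E'
from go import *
where()
m=cam('wrist');a=np.ascontiguousarray(arm.grab_frame('wrist')[...,::-1])
for u in (210,250,290): v=near_edge(a,m,u);print(v,axis_from_near(m,u,v) if v else 0)
k=a.max(2)>110
for lyy in (-60,0,165,185):
    u,v=project(m,np.r_[C+D*lyy,18])
    if 0<u<512 and v<370:
      u=int(u); vs=np.where(k[int(v)-15:int(v)+16,u])[0]+int(v)-15
      if len(vs): q=onplane(m,u,vs.mean(),18)[:2]-C; print(u,vs[0],vs[-1],'line lx',(q@X).round(1))
E
python3 look.py; python3 -c "
from go import *
to(130,-98,110)"
```

```text
8.025 loc -47.2 86.7 z 49.5 rot [ 1.800e+02 -1.000e-01 -1.651e+02] F [-1.   0.3  0.1] open 55.2 tip 22.0 q [ -7.  35.   1. 130.  -2.  16. 100.]
264 -2.8943750475364105
264 -2.8820554088568215
263 -3.6003102547590338
46 283 288 line lx 0.9
131 283 288 line lx 0.9
364 283 285 line lx -0.3
world [ 701.1 -121.4  110. ] shift [-0.1763 -0.1847 -0.0606] turn [ 0.  -0.1 -0. ]
```

Request:
carry_out(
  steps=[
    {"dx": 0.03, "dy": 0, "dz": -0.02, "rx": 0, "ry": 0, "rz": 0, "claw": 0.65},
    {"dx": 0.06, "dy": 0, "dz": -0.06, "rx": 0, "ry": 0, "rz": 0, "claw": 0.65},
    {"dx": 0.06, "dy": 0, "dz": -0.1, "rx": 0, "ry": 0, "rz": 0, "claw": 0.65},
    {"dx": 0.06, "dy": 0, "dz": -0.1, "rx": 0, "ry": 0, "rz": 0, "claw": 0.65},
  ],
)

```text
clock: 8.57
tool_pos: [428.0, -3.3, 152.0]
eef_rot: [-179.9, 0.4, -165.1]
contact_force: [0.1, 0.2, 0.6]
opening: 55.5
gripper_force: 0.0
```

```bash
python3 -c "
from go import *
where()
m=cam('wrist');a=np.ascontiguousarray(arm.grab_frame('wrist')[...,::-1])
import pickle;pickle.dump(m,open('w6.pkl','wb'))
cv2.imwrite('pics/w6.png',a)
t=arm.grab_frame('top')[...,::-1]
o=np.zeros((384,800,3),np.uint8);o[:,:512]=a;o[:180,512:]=cv2.resize(t[150:250,185:345],(288,180),interpolation=cv2.INTER_CUBIC);cv2.imwrite('pics/v6.png',o);cv2.imwrite('pics/top6.png',t)
"
```

```text
8.575 loc -103.7 86.2 z 152.0 rot [-179.9    0.4 -165.1] F [0.1 0.2 0.6] open 55.5 tip 22.0 q [ -7.  21.   1. 133.  -1.  26. 100.]
```

View pics/v6.png

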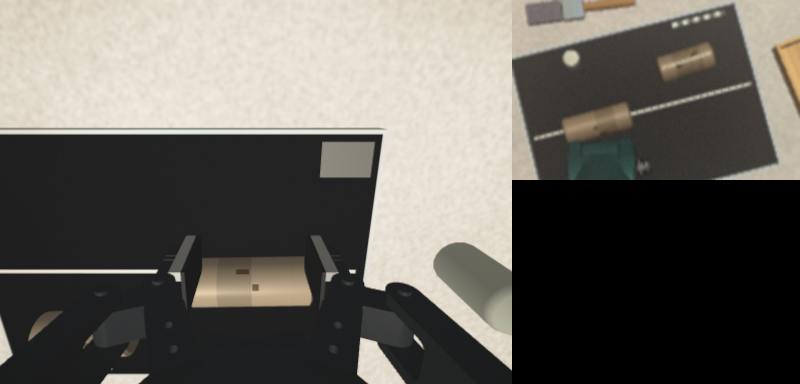

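The wrist view shows the long core at rows 257–307 with the line at row 271. The top inset shows it lying on the line, apparently nearly centred. I measure its offset in both.

```bash
cat > topm.py <<'E'
from meas import *
from go import C,X,D
def top(t=None,rng=None):
    m=cam("top"); t=np.ascontiguousarray(arm.grab_frame("top")[...,::-1]) if t is None else t
    poly=np.array([[288,287],[481,239],[518,375],[322,424]])/1.5625; c0=poly.mean(0); poly=c0+(poly-c0)*.955
    cs,ln,xs,ys=measure(t,m,poly)
    P=np.array([onplane(m,x,y,18)[:2] for x,y in zip(xs,ys)])-C; P=np.c_[P@X,P@D]; P=P[abs(P[:,0])<9]
    print("line pts",len(P),"mean lx",P[:,0].mean().round(2))
    for k in cs:
        Q=np.array([onplane(m,*p[0],42)[:2] for p in k])-C; L=np.c_[Q@X,Q@D]; print(np.round(cv2.minAreaRect(L.astype(np.float32))[0],1),cv2.minAreaRect(L.astype(np.float32))[1:], "x range",[np.percentile(L[:,0],q).round(1) for q in(3,97)])
if __name__=="__main__":
    import sys; top(cv2.imread(sys.argv[1]) if len(sys.argv)>1 else None)
E
python3 topm.py pics/top6.png; python3 -c "
from go import *
import pickle
m=pickle.load(open('w6.pkl','rb'));a=cv2.imread('pics/w6.png')
hsv=cv2.cvtColor(a,cv2.COLOR_BGR2HSV);k=(hsv[...,1]>45)&(hsv[...,2]>45)
for u in (215,245,275,295):
  vs=np.where(k[250:330,u])[0]+250; n,f=vs[0],vs[-1]
  print(n,f,axis_from_near(m,u,n-.5).round(1),axis_from_near(m,u,f+.5,-1).round(1))
g=a.max(2)
for u in (30,80,130):
  vs=np.where(g[260:285,u]>90)[0]+260; q=onplane(m,u,vs.mean(),18)[:2]-C; print(vs[0],vs[-1],'line',(q@X).round(1))
"
```

```text
line pts 157 mean lx -0.16
[-2.3 83.3] ((48.54920196533203, 124.35646057128906), 0.8670978546142578) x range [np.float64(-26.1), np.float64(22.0)]
[ 63.7 -97.2] ((50.11332321166992, 104.76719665527344), 3.3510680198669434) x range [np.float64(37.9), np.float64(88.9)]
258 307 -3.0 -2.2
257 306 -4.2 -3.4
257 306 -4.2 -3.4
256 306 -5.4 -3.4
269 273 line 0.3
269 273 line 0.3
269 273 line 0.3
```

Request:
carry_out(
  steps=[
    {"dx": 0, "dy": 0, "dz": 0.04, "rx": 0, "ry": 0, "rz": 0, "claw": 0.65},
    {"dx": 0, "dy": 0, "dz": 0.08, "rx": 0, "ry": 0, "rz": 0, "claw": 0.65},
    {"dx": -0.03, "dy": 0, "dz": 0.1, "rx": 0, "ry": 0, "rz": 0, "claw": 0.65},
    {"dx": -0.055, "dy": 0, "dz": 0.1, "rx": 0, "ry": 0, "rz": 0, "claw": 0.65},
    {"dx": -0.06, "dy": 0, "dz": 0.1, "rx": 0, "ry": 0, "rz": 0, "claw": 0.65},
    {"dx": -0.06, "dy": 0, "dz": 0.1, "rx": 0, "ry": 0, "rz": 0, "claw": 0.65},
  ],
)

```text
clock: 9.43
tool_pos: [483.1, 12.0, 48.9]
eef_rot: [180.0, -0.1, -165.1]
contact_force: [-0.4, -0.0, 1.3]
opening: 55.4
gripper_force: 0.0
```

```bash
python3 look.py
```

```text
9.425 loc -46.5 86.8 z 48.9 rot [ 1.800e+02 -1.000e-01 -1.651e+02] F [-0.4 -0.   1.3] open 55.4 tip 22.0 q [ -7.  35.   1. 130.  -2.  16. 100.]
263 -3.238518796169849
262 -3.9644843134271532
262 -3.9641561232875233
45 282 287 line lx 0.4
130 282 287 line lx 0.4
365 282 286 line lx -0.0
```

Request:
carry_out(
  steps=[
    {"dx": -0.003, "dy": 0, "dz": 0, "rx": 0, "ry": 0, "rz": 0, "claw": 0.65},
    {"dx": -0.006, "dy": 0, "dz": 0, "rx": 0, "ry": 0, "rz": 0, "claw": 0.65},
    {"dx": -0.0075, "dy": 0, "dz": 0, "rx": 0, "ry": 0, "rz": 0, "claw": 0.65},
    {"dx": -0.009, "dy": 0, "dz": 0, "rx": 0, "ry": 0, "rz": 0, "claw": 0.65},
    {"dx": -0.0103, "dy": 0, "dz": 0, "rx": 0, "ry": 0, "rz": 0, "claw": 0.65},
    {"dx": -0.0115, "dy": 0, "dz": 0, "rx": 0, "ry": 0, "rz": 0, "claw": 0.65},
    {"dx": -0.012, "dy": 0, "dz": 0, "rx": 0, "ry": 0, "rz": 0, "claw": 0.65},
    {"dx": -0.012, "dy": 0, "dz": 0, "rx": 0, "ry": 0, "rz": 0, "claw": 0.65},
  ],
)

```text
clock: 10.48
tool_pos: [495.7, 15.2, 49.6]
eef_rot: [180.0, -0.0, -165.1]
contact_force: [-0.6, -0.1, -0.3]
opening: 55.6
gripper_force: 0.2
```

```bash
python3 look.py
```

```text
10.475 loc -33.4 86.7 z 49.6 rot [ 180.    -0.  -165.1] F [-0.6 -0.1 -0.3] open 55.6 tip 22.0 q [ -8.  35.   1. 128.  -2.  17. 100.]
245 -2.6124711089043195
245 -2.6116355319563276
244 -3.305688449995017
42 265 270 line lx 0.3
128 265 270 line lx 0.3
367 265 270 line lx 0.3
396 265 270 line lx 0.3
```

Request:
carry_out(
  steps=[
    {"dx": -0.001, "dy": 0, "dz": 0, "rx": 0, "ry": 0, "rz": 0, "claw": 0.65},
    {"dx": -0.002, "dy": 0, "dz": 0, "rx": 0, "ry": 0, "rz": 0, "claw": 0.65},
    {"dx": -0.003, "dy": 0, "dz": 0, "rx": 0, "ry": 0, "rz": 0, "claw": 0.65},
    {"dx": -0.003, "dy": 0, "dz": 0, "rx": 0, "ry": 0, "rz": 0, "claw": 0.65},
  ],
)

```text
clock: 11.02
tool_pos: [497.2, 15.7, 49.8]
eef_rot: [180.0, -0.2, -165.1]
contact_force: [-2.4, -1.8, 5.6]
opening: 55.6
gripper_force: 3.6
```

```bash
python3 look.py
```

```text
11.025 loc -31.9 86.8 z 49.8 rot [ 180.    -0.2 -165.1] F [-2.4 -1.8  5.6] open 55.6 tip 22.0 q [ -8.  35.   1. 128.  -2.  17. 100.]
244 -1.7369092335365508
244 -1.7364542383120813
243 -2.428589154959873
41 263 268 line lx 0.2
128 263 269 line lx 0.6
367 263 269 line lx 0.6
396 263 269 line lx 0.6
```

Request:
carry_out(
  steps=[
    {"dx": -0.001, "dy": 0, "dz": 0, "rx": 0, "ry": 0, "rz": 0, "claw": 0.65},
    {"dx": -0.002, "dy": 0, "dz": 0, "rx": 0, "ry": 0, "rz": 0, "claw": 0.65},
    {"dx": -0.003, "dy": 0, "dz": 0, "rx": 0, "ry": 0, "rz": 0, "claw": 0.65},
    {"dx": -0.003, "dy": 0, "dz": 0, "rx": 0, "ry": 0, "rz": 0, "claw": 0.65},
    {"dx": -0.001, "dy": 0, "dz": 0, "rx": 0, "ry": 0, "rz": 0, "claw": 0.65},
    {"dx": 0.004, "dy": 0, "dz": 0, "rx": 0, "ry": 0, "rz": 0, "claw": 0.65},
  ],
)

```text
clock: 11.82
tool_pos: [494.9, 15.0, 49.6]
eef_rot: [-180.0, 0.0, -165.1]
contact_force: [0.3, 0.9, -0.5]
opening: 55.5
gripper_force: 0.0
```

```bash
python3 look.py
```

```text
11.825 loc -34.3 86.7 z 49.6 rot [-180.     0.  -165.1] F [ 0.3  0.9 -0.5] open 55.5 tip 22.0 q [ -8.  35.   1. 128.  -2.  17. 100.]
257 5.0091570493767215
256 4.287878673597021
256 4.28524123201295
42 265 271 line lx -0.2
129 265 271 line lx -0.2
367 266 271 line lx 0.2
395 266 271 line lx 0.2
```

Request:
carry_out(
  steps=[
    {"dx": 0.005, "dy": 0, "dz": -0.02, "rx": 0, "ry": 0, "rz": 0, "claw": 0.65},
    {"dx": 0.005, "dy": 0, "dz": -0.06, "rx": 0, "ry": 0, "rz": 0, "claw": 0.65},
    {"dx": -0.04, "dy": 0, "dz": -0.06, "rx": 0, "ry": 0, "rz": 0, "claw": 0.65},
    {"dx": -0.083, "dy": 0, "dz": -0.06, "rx": 0, "ry": 0, "rz": 0, "claw": 0.65},
    {"dx": -0.083, "dy": 0, "dz": -0.05, "rx": 0, "ry": 0, "rz": 0, "claw": 0.65},
    {"dx": -0.083, "dy": 0, "dz": -0.02, "rx": 0, "ry": 0, "rz": 0, "claw": 0.65},
    {"dx": -0.083, "dy": 0, "dz": -0.002, "rx": 0, "ry": 0, "rz": 0, "claw": 0.65},
    {"dx": -0.083, "dy": 0, "dz": -0.002, "rx": 0, "ry": 0, "rz": 0, "claw": 0.65},
  ],
)

```text
clock: 12.88
tool_pos: [572.8, 35.8, 50.0]
eef_rot: [180.0, -0.3, -165.1]
contact_force: [-0.2, -0.5, 0.4]
opening: 55.6
gripper_force: 0.0
```

```bash
cat > look2.py <<'E'
from go import *
where()
m=cam('wrist');a=np.ascontiguousarray(arm.grab_frame('wrist')[...,::-1]);cv2.imwrite('pics/wl.png',a)
hsv=cv2.cvtColor(a,cv2.COLOR_BGR2HSV);k=((hsv[...,1]>45)&(hsv[...,2]>45)).astype(np.uint8)
k[:60]=0
g=a.max(2)
for lyc in ((55,85,110) if arm.sense()["tool_pos"][1]>-40 else (-130,-100,-75)):
    u,v=project(m,np.r_[C+D*lyc,42]); u=int(u)
    for v0 in range(60,370):
        if k[v0:v0+6,u-4:u+5].mean()>.9: print('core u',u,v0,axis_from_near(m,u,v0).round(1)); break
for lyy in (-60,-20,0,160,175):
    u,v=project(m,np.r_[C+D*lyy,18])
    if 0<u<512 and 8<v<376:
      u=int(u);v=int(v); vs=np.where(g[v-8:v+9,u]>110)[0]+v-8
      if len(vs): q=onplane(m,u,vs.mean(),18)[:2]-C; print(u,vs[0],vs[-1],'line lx',(q@X).round(1))
E
python3 look2.py; python3 topm.py
```

```text
12.875 loc 46.4 86.8 z 50.0 rot [ 180.    -0.3 -165.1] F [-0.2 -0.5  0.4] open 55.6 tip 22.0 q [ -9.  38.   1. 118.  -2.  24.  99.]
core u 194 124 5.4
core u 250 123 4.9
core u 297 123 4.9
14 150 157 line lx 0.5
79 150 157 line lx 0.6
112 150 157 line lx 0.6
373 158 160 line lx 4.1
398 150 157 line lx 0.7
line pts 145 mean lx -0.1
[-92.2 158. ] ((92.05584716796875, 74.41433715820312), 0.09598863124847412) x range [np.float64(-138.0), np.float64(-52.4)]
[ 63.3 -97.5] ((51.16489028930664, 103.99767303466797), 1.9829694032669067) x range [np.float64(37.8), np.float64(89.4)]
```

Request:
carry_out(
  steps=[
    {"dx": 0.002, "dy": 0, "dz": 0.005, "rx": 0, "ry": 0, "rz": 0, "claw": 0.65},
    {"dx": 0.0045, "dy": 0, "dz": 0.005, "rx": 0, "ry": 0, "rz": 0, "claw": 0.65},
    {"dx": 0.0065, "dy": 0, "dz": 0.005, "rx": 0, "ry": 0, "rz": 0, "claw": 0.65},
    {"dx": 0.0085, "dy": 0, "dz": 0.005, "rx": 0, "ry": 0, "rz": 0, "claw": 0.65},
    {"dx": 0.01, "dy": 0, "dz": 0.005, "rx": 0, "ry": 0, "rz": 0, "claw": 0.65},
    {"dx": 0.0115, "dy": 0, "dz": 0.005, "rx": 0, "ry": 0, "rz": 0, "claw": 0.65},
    {"dx": 0.0115, "dy": 0, "dz": 0.005, "rx": 0, "ry": 0, "rz": 0, "claw": 0.65},
  ],
)

```text
clock: 13.85
tool_pos: [563.8, 33.3, 46.6]
eef_rot: [-180.0, -0.0, -165.1]
contact_force: [0.0, -0.3, 0.1]
opening: 55.4
gripper_force: 0.0
```

```bash
python3 look2.py
```

```text
13.85 loc 37.0 86.7 z 46.6 rot [-180.    -0.  -165.1] F [ 0.  -0.3  0.1] open 55.4 tip 22.0 q [ -9.  38.   1. 119.  -2.  22.  99.]
core u 194 143 5.4
core u 251 142 4.9
core u 298 142 4.9
13 166 172 line lx 0.2
79 166 173 line lx 0.5
111 166 173 line lx 0.5
374 166 172 line lx 0.3
399 166 173 line lx 0.6
```

Request:
carry_out(
  steps=[
    {"dx": 0.001, "dy": 0, "dz": 0.001, "rx": 0, "ry": 0, "rz": 0, "claw": 0.65},
    {"dx": 0.002, "dy": 0, "dz": 0.001, "rx": 0, "ry": 0, "rz": 0, "claw": 0.65},
    {"dx": 0.003, "dy": 0, "dz": 0.001, "rx": 0, "ry": 0, "rz": 0, "claw": 0.65},
    {"dx": 0.003, "dy": 0, "dz": 0.001, "rx": 0, "ry": 0, "rz": 0, "claw": 0.65},
  ],
)

```text
clock: 14.4
tool_pos: [560.7, 32.5, 45.5]
eef_rot: [180.0, -0.0, -165.1]
contact_force: [-0.8, 0.0, 0.0]
opening: 55.1
gripper_force: 0.0
```

```bash
python3 look2.py
```

```text
14.4 loc 33.8 86.7 z 45.5 rot [ 180.    -0.  -165.1] F [-0.8  0.   0. ] open 55.1 tip 22.0 q [ -9.  38.   1. 120.  -2.  22.  99.]
core u 194 143 2.1
core u 251 142 1.6
core u 298 141 1.1
13 172 178 line lx 0.5
79 172 178 line lx 0.5
111 172 178 line lx 0.6
374 173 182 line lx 2.2
399 172 178 line lx 0.6
```

Request:
carry_out(
  steps=[
    {"dx": -0.006, "dy": 0, "dz": -0.01, "rx": 0, "ry": 0, "rz": 0, "claw": 0.65},
    {"dx": -0.015, "dy": 0, "dz": -0.06, "rx": 0, "ry": 0, "rz": 0, "claw": 0.65},
    {"dx": -0.025, "dy": -0.05, "dz": -0.08, "rx": 0, "ry": 0, "rz": 0, "claw": 0.65},
    {"dx": -0.045, "dy": -0.1, "dz": -0.08, "rx": 0, "ry": 0, "rz": 0, "claw": 0.65},
    {"dx": -0.065, "dy": -0.15, "dz": -0.08, "rx": 0, "ry": 0, "rz": 0, "claw": 0.65},
    {"dx": -0.076, "dy": -0.184, "dz": -0.06, "rx": 0, "ry": 0, "rz": 0, "claw": 0.65},
    {"dx": -0.076, "dy": -0.184, "dz": -0.04, "rx": 0, "ry": 0, "rz": 0, "claw": 0.65},
    {"dx": -0.076, "dy": -0.184, "dz": -0.04, "rx": 0, "ry": 0, "rz": 0, "claw": 0.65},
  ],
)

```text
clock: 15.45
tool_pos: [679.8, -124.4, 83.8]
eef_rot: [179.8, -0.2, -165.1]
contact_force: [0.7, 0.6, -0.6]
opening: 55.5
gripper_force: 0.0
```

```bash
python3 look2.py; python3 topm.py
```

```text
15.45 loc 108.6 -95.4 z 83.8 rot [ 179.8   -0.2 -165.1] F [ 0.7  0.6 -0.6] open 55.5 tip 22.0 q [  6.  41.   1. 102.  -1.  37. 113.]
core u 194 116 65.1
core u 246 113 63.3
core u 289 110 61.5
307 48 54 line lx 0.5
368 48 54 line lx 0.5
398 48 54 line lx 0.5
line pts 56 mean lx 0.17
[-56.   24.5] ((243.050048828125, 166.542236328125), 89.4591064453125) x range [np.float64(-139.7), np.float64(26.2)]
[  99.1 -121.8] ((68.8824234008789, 102.53520202636719), 68.58926391601562) x range [np.float64(44.0), np.float64(137.6)]
```

Request:
carry_out(
  steps=[
    {"dx": 0, "dy": -0.001, "dz": 0.02, "rx": 0, "ry": 0, "rz": 0, "claw": 0.65},
    {"dx": 0, "dy": -0.001, "dz": 0.038, "rx": 0, "ry": 0, "rz": 0, "claw": 0.65},
    {"dx": 0.004, "dy": -0.001, "dz": 0.038, "rx": 0, "ry": 0, "rz": 0, "claw": 0.65},
    {"dx": 0.008, "dy": -0.001, "dz": 0.038, "rx": 0, "ry": 0, "rz": 0, "claw": 0.65},
    {"dx": 0.012, "dy": -0.001, "dz": 0.038, "rx": 0, "ry": 0, "rz": 0, "claw": 0.65},
    {"dx": 0.015, "dy": -0.001, "dz": 0.038, "rx": 0, "ry": 0, "rz": 0, "claw": 0.65},
    {"dx": 0.018, "dy": -0.001, "dz": 0.038, "rx": 0, "ry": 0, "rz": 0, "claw": 0.65},
    {"dx": 0.022, "dy": -0.001, "dz": 0.038, "rx": 0, "ry": 0, "rz": 0, "claw": 0.65},
  ],
)

```text
clock: 16.55
tool_pos: [661.3, -132.4, 48.1]
eef_rot: [-180.0, 0.1, -165.1]
contact_force: [0.9, -0.4, 0.5]
opening: 55.8
gripper_force: 0.3
```

```bash
python3 look2.py
```

```text
16.55 loc 88.7 -98.5 z 48.1 rot [-1.800e+02  1.000e-01 -1.651e+02] F [ 0.9 -0.4  0.5] open 55.8 tip 22.0 q [  7.  43.   1. 105.  -1.  32. 113.]
core u 188 146 58.9
core u 251 142 56.8
core u 303 139 55.2
322 74 82 line lx 0.2
394 74 82 line lx 0.2
430 74 82 line lx 0.2
```

Request:
carry_out(
  steps=[
    {"dx": 0.003, "dy": 0, "dz": 0.002, "rx": 0, "ry": 0, "rz": 0, "claw": 0.65},
    {"dx": 0.007, "dy": 0, "dz": 0.002, "rx": 0, "ry": 0, "rz": 0, "claw": 0.65},
    {"dx": 0.011, "dy": 0, "dz": 0.002, "rx": 0, "ry": 0, "rz": 0, "claw": 0.65},
    {"dx": 0.015, "dy": 0, "dz": 0.002, "rx": 0, "ry": 0, "rz": 0, "claw": 0.65},
    {"dx": 0.019, "dy": 0, "dz": 0.002, "rx": 0, "ry": 0, "rz": 0, "claw": 0.65},
    {"dx": 0.023, "dy": 0, "dz": 0.002, "rx": 0, "ry": 0, "rz": 0, "claw": 0.65},
    {"dx": 0.027, "dy": 0, "dz": 0.002, "rx": 0, "ry": 0, "rz": 0, "claw": 0.65},
    {"dx": 0.031, "dy": 0, "dz": 0.002, "rx": 0, "ry": 0, "rz": 0, "claw": 0.65},
  ],
)

```text
clock: 17.6
tool_pos: [630.5, -140.4, 45.6]
eef_rot: [-180.0, 0.0, -165.1]
contact_force: [0.3, -0.3, 0.6]
opening: 55.8
gripper_force: 0.2
```

```bash
python3 look2.py
```

```text
17.6 loc 56.9 -98.3 z 45.6 rot [-180.     0.  -165.1] F [ 0.3 -0.3  0.6] open 55.8 tip 22.0 q [  8.  42.   1. 109.  -1.  29. 114.]
core u 191 144 25.7
core u 250 141 24.2
core u 300 138 22.6
319 132 143 line lx -0.1
387 132 139 line lx -0.1
422 132 139 line lx -0.0
```

Request:
carry_out(
  steps=[
    {"dx": 0.003, "dy": 0, "dz": 0, "rx": 0, "ry": 0, "rz": 0, "claw": 0.65},
    {"dx": 0.006, "dy": 0, "dz": 0, "rx": 0, "ry": 0, "rz": 0, "claw": 0.65},
    {"dx": 0.009, "dy": 0, "dz": 0, "rx": 0, "ry": 0, "rz": 0, "claw": 0.65},
    {"dx": 0.012, "dy": 0, "dz": 0, "rx": 0, "ry": 0, "rz": 0, "claw": 0.65},
    {"dx": 0.015, "dy": 0, "dz": 0, "rx": 0, "ry": 0, "rz": 0, "claw": 0.65},
    {"dx": 0.017, "dy": 0, "dz": 0, "rx": 0, "ry": 0, "rz": 0, "claw": 0.65},
    {"dx": 0.018, "dy": 0, "dz": 0, "rx": 0, "ry": 0, "rz": 0, "claw": 0.65},
    {"dx": 0.018, "dy": 0, "dz": 0, "rx": 0, "ry": 0, "rz": 0, "claw": 0.65},
  ],
)

```text
clock: 18.65
tool_pos: [613.3, -145.0, 45.6]
eef_rot: [180.0, -0.0, -165.1]
contact_force: [-0.0, -0.1, -0.1]
opening: 55.7
gripper_force: 0.0
```

```bash
python3 look2.py
```

```text
18.65 loc 39.1 -98.3 z 45.6 rot [ 180.    -0.  -165.1] F [-0.  -0.1 -0.1] open 55.7 tip 22.0 q [  9.  41.   0. 111.  -1.  28. 115.]
core u 193 142 6.8
core u 251 139 5.3
core u 298 136 3.8
317 157 173 line lx -0.4
383 163 170 line lx 0.6
416 163 170 line lx 0.6
```

Request:
carry_out(
  steps=[
    {"dx": 0.0015, "dy": 0, "dz": 0, "rx": 0, "ry": 0, "rz": 0, "claw": 0.65},
    {"dx": 0.003, "dy": 0, "dz": 0, "rx": 0, "ry": 0, "rz": 0, "claw": 0.65},
    {"dx": 0.0042, "dy": 0, "dz": 0, "rx": 0, "ry": 0, "rz": 0, "claw": 0.65},
    {"dx": 0.0052, "dy": 0, "dz": 0, "rx": 0, "ry": 0, "rz": 0, "claw": 0.65},
    {"dx": 0.006, "dy": 0, "dz": 0, "rx": 0, "ry": 0, "rz": 0, "claw": 0.65},
    {"dx": 0.006, "dy": 0, "dz": 0, "rx": 0, "ry": 0, "rz": 0, "claw": 0.65},
  ],
)

```text
clock: 19.45
tool_pos: [607.4, -146.5, 45.6]
eef_rot: [180.0, -0.0, -165.1]
contact_force: [-0.9, 0.8, -0.5]
opening: 55.4
gripper_force: 0.0
```

```bash
python3 look2.py
```

```text
19.45 loc 33.0 -98.3 z 45.6 rot [ 180.    -0.  -165.1] F [-0.9  0.8 -0.5] open 55.4 tip 22.0 q [  9.  41.   0. 112.  -1.  28. 115.]
core u 194 143 1.3
core u 251 139 -0.8
core u 298 136 -2.3
316 167 183 line lx -0.2
382 173 179 line lx 0.4
415 173 179 line lx 0.4
```

Request:
carry_out(
  steps=[
    {"dx": -0.004, "dy": 0, "dz": 0, "rx": 0, "ry": 0, "rz": 0, "claw": 0.65},
    {"dx": -0.02, "dy": 0, "dz": -0.02, "rx": 0, "ry": 0, "rz": 0, "claw": 0.65},
    {"dx": -0.02, "dy": 0, "dz": -0.08, "rx": 0, "ry": 0, "rz": 0, "claw": 0.65},
    {"dx": -0.02, "dy": 0, "dz": -0.14, "rx": 0, "ry": 0, "rz": 0, "claw": 0.65},
    {"dx": -0.02, "dy": -0.06, "dz": -0.15, "rx": 0, "ry": 0, "rz": 0, "claw": 0.65},
    {"dx": -0.02, "dy": -0.12, "dz": -0.15, "rx": 0, "ry": 0, "rz": 0, "claw": 0.65},
    {"dx": -0.02, "dy": -0.18, "dz": -0.15, "rx": 0, "ry": 0, "rz": 0, "claw": 0.65},
    {"dx": -0.02, "dy": -0.24, "dz": -0.15, "rx": 0, "ry": 0, "rz": 0, "claw": 0.65},
  ],
)

```text
clock: 20.5
tool_pos: [689.1, -374.9, 195.8]
eef_rot: [180.0, 0.0, -165.1]
contact_force: [0.2, 0.5, -0.2]
opening: 55.6
gripper_force: 0.0
```

```bash
python3 -c "
from go import *
where()
b=arm.grab_frame('side')[...,::-1];t=arm.grab_frame('top')[...,::-1];cv2.imwrite('pics/top9.png',t)
o=np.zeros((600,800,3),np.uint8);o[:300,:480]=cv2.resize(b[165:265,165:325],(480,300),interpolation=cv2.INTER_CUBIC)
o[300:,:480]=cv2.resize(t[150:250,185:345],(480,300),interpolation=cv2.INTER_CUBIC);cv2.imwrite('pics/v9.png',o)
"; python3 topm.py pics/top9.png
```

```text
20.5 loc 53.4 -339.9 z 195.8 rot [ 180.     0.  -165.1] F [ 0.2  0.5 -0.2] open 55.6 tip 22.0 q [ 24.  40.   1.  85.  -1.  55. 131.]
line pts 84 mean lx 0.04
[ 2.1 82.9] ((51.2892951965332, 125.04789733886719), 0.8724694848060608) x range [np.float64(-23.5), np.float64(27.9)]
[  -0.5 -101.3] ((51.430912017822266, 105.30501556396484), 2.3030800819396973) x range [np.float64(-26.7), np.float64(25.6)]
```

View pics/v9.png

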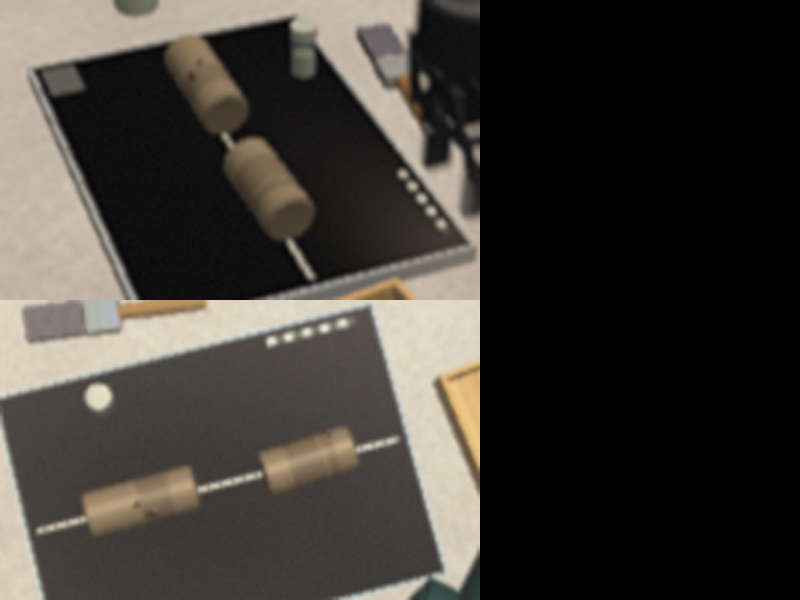

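Both cores lie on the line, seen in the side view and in the top view at (141,500) and (309,460). They measure within about 2 mm and 2.5° of it. The vial, brush and bottle are unmoved, and the arm is clear.

```bash
python3 -c "
from bench import arm
print(arm.hand_in())"
```

```text
the job is handed in; nothing more can be done
None
```

Job handed in at about 20.5 s: both core pieces were rolled onto the datum line and measured within about 2 mm of centre and 2.5° of parallel, but the long piece first rolled about 4 mm past the line and was pushed back from the far side.

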